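# Rack the instrument handles against the stop

## Robot

A 6-joint arm with a two-finger parallel gripper is mounted at the origin on a cart in front of the work surface, level with it; the furniture and walls round the work are solid. World frame = base frame: x ahead of the robot, y to its left, z up, the work surface at z = 0. Lengths are in mm, angles in rad, forces in N, time in s.
With the tool pointing down it reaches from about 350 to 775 mm from the base axis. Payload 7.3 kg.
Tool frame: the origin (TCP) lies between the finger pads; the fingertips stand 17 mm ahead of it and the grasp point (between the pads) lies 2 mm behind it; z points along the fingers, y is the direction in which the jaws open and shut (so a half turn about z gives the same grasp; the last joint's range is limited). The gripper opens to 92 mm and grips with 3 to 60 N. Pads are 19 mm wide; open, the fingers measure 130 mm over their backs; the gripper's body (75 mm by 190 mm) begins 47 mm behind the grasp point.
Start: joints at [1.124, 0.342, 1.524, -0, 1.275, -0.146], TCP at [155.534, 501.45, 243.741] pointing down, gripper open.
Joint ranges: [-2.53, 2.53], [-0.77, 2.02], [0.04, 2.7], [-1, 4.14], [0.28, 2.66], [-3.11, 3.11]. Speed limits (rad/s): [2.57, 2.57, 3.14, 3.14, 3.14, 3.14].

## Interface

Orientations are given as [roll, pitch, yaw] about the fixed x, y, z axes, in that order (R = Rz(yaw) Ry(pitch) Rx(roll)).
In Python, from plant import get_obs, capture, get_calibration, close_job gives the robot as it stands.
- The arm moves only by the tool carry_out, never from a script. Its argument "moves" is one flat list of numbers, 7 for each row, row after row: the shift along the tool's x, y, z normalised to -1 to 1, where 1 is 40 cm, then the turn, a rotation vector about the tool's x, y, z normalised to -1 to 1, where 1 is 30 degrees, then the opening, from 0 (shut) to 1 (fully open). A call has exactly 8 rows; each row is the pose to reach, as a shift and turn from the pose measured when the call began, along the tool's axes at that moment; what a row does not reach only later rows make up. A row lasts 1/10 s, in which the tool goes at most 50 mm and 8.59 degrees, less where a joint would pass 70% of its speed; a pose out of reach is approached as far as the arm can. A call with a number of a shift or a turn outside -1 to 1 is refused whole. A call with a gripper value outside its range is refused whole. The fingers move at their own pace and stop on an object; the grip force is fixed at half the most. Time passes only in rows, so rows that repeat a pose let the fingers close, or fill a call up. It gives the time, the measured TCP pose, the force and the opening at its end, in the units of the state.
- get_obs(): the state, without advancing time (a new reading comes with each control period).
- capture(name): name is "side" or "top" or "wrist"; returns the picture (480x640x3 uint8, red, green, blue); there is no depth.
- get_calibration(name): a dict with "vfov" (degrees; the focal length in pixels is half the picture's height over the tangent of half this angle, whatever the lens; pixels are square), "cx", "cy" (the principal point, pixels), "cam_to_world" (4x4, takes a point from camera to world coordinates). Camera axes: x right, y up, looking along -z (the intrinsics and any distortion apply to the point x, -y, -z); pixel columns grow to the right and rows downward; lengths in mm; the calibration is good to about 2 mm. The wrist camera is an equidistant fisheye: a pixel r from the principal point sees the ray r / f radians off the axis. A picture is of the moment at which its call begins: read the wrist's pose just before it. get_calibration takes no time and is no camera call; for the wrist camera it gives the pose at the moment of the call.
- close_job(): hands the job in, once; it reports no verdict.
The state is a dict: "time": time; "joint_positions": joint angles; "dq": joint speeds; "tau": joint torques, N m; "tool_pos": TCP position; "tcp_rot": TCP orientation; "contact_force": force on the tool from outside, world axes, zero at the start; "moment": the same for the moment, N m; "grip_width": finger opening in mm.
Only numpy, scipy, OpenCV 4.12 (cv2) and the standard library are available. Lean on these libraries where they do the work, as an engineer would, in place of code of your own. Each camera call takes 0.05 s, during which the arm holds its last target.

## Task

Put the instrument handle that lies on the table into the empty near lane of the sloped rack, nose first down the slope and in under the metal strap, and slide it down until its nose rests against the stop. The other handle has stuck part-way in the far lane: slide it fully home against the stop too, and let go of everything.

Things in the scene. Friction and masses are not known exactly. Their poses are not given: they have to be found in the camera images.
- tray: Tray of the fixed sloped rack, grey metal, two lanes, sloping 15 deg down to the left. Origin at its upper open end, on the lane floor's level, half-way between the lanes, about 81 mm above the table; x points straight down the slope, y across the lanes towards the robot, z square to the floor. The lane floor is z = 0, from the open end x = 0 to the face of the stop (32 mm high) at x = 245 mm.
- mouth_near (a point): Upper open end of the lane nearer the robot: on its floor, in its centre (y = +36 mm in the tray's frame); axes as the tray's. A flat metal strap crosses over both lanes from x = 145 to 185 mm in the tray's frame, underside 36 mm and top 40 mm above the lane floor: handles pass below it. A handle that is home has its centre at x = 161 mm.
- mouth_far (a point): Upper open end of the lane farther from the robot: on its floor, in its centre (y = -36 mm in the tray's frame); axes as the tray's. Each lane is 36 mm wide between flat ribs only 7 mm high. Handles do not slide down the slope by themselves (friction about 0.5 to 0.7); a push of about 1 N moves one.
- handle_table_centre (a point): Battery instrument handle, round, 168 mm long, 26 mm thick, about 170 g: white tube, black narrowing nose, flat red end cap. Lies on the table in front of the rack, nose to the left. Point: its centre, on its axis, 13 mm above what it lies on; y axis points to the nose (tip 84 mm away), z up from the surface it lies on.
- handle_table_tail (a point): Middle of the red end cap of that handle, on its axis, 84 mm from the centre the other way; a push here along the lane slides it (the solid end begins up to 7 mm nearer the centre).
- handle_table: The same handle as handle_table_centre; origin on its underside, 13 mm below the centre; axes the same.
- handle_parked_centre (a point): Battery instrument handle, round, 168 mm long, 26 mm thick, about 170 g: white tube, black narrowing nose, flat red end cap. Lies in the rack's far lane, nose down the slope, stuck about 40 mm short of the stop. Point: its centre, on its axis, 13 mm above what it lies on; y axis points to the nose (tip 84 mm away), z up from the surface it lies on.
- handle_parked_tail (a point): Middle of the red end cap of that handle, on its axis, 84 mm from the centre the other way; a push here along the lane slides it (the solid end begins up to 7 mm nearer the centre).
- handle_parked: The same handle as handle_parked_centre; origin on its underside, 13 mm below the centre; axes the same.

How it is judged:
By the outcome, as a careful person would: the job done as asked, in the order asked, and still so for the second after the job is handed in, with the robot touching nothing.
It also fails if it takes over 54 s, if anything falls off the work surface, if the arm or the gripper's body presses on something with over 40 N, if the wrist force passes 120 N, or if a joint passes its speed limit or range.

## Working session

There is one attempt and no reset: what is moved stays moved. The work goes in short steps, Python scripts to look and compute and a tool call to move; the robot and the scene stay as the last step left them, time stands still between calls to the robot, and variables do not carry over. Pictures are saved under pics/ and viewed, and the job is handed in when it is done.

Besides the shell and the picture viewer there is one more tool, called after "Emit:" by a JSON object that holds its "fn" and its "kwargs", one argument or row to a line. carry_out: Moves the arm, as the interface text tells. Scaled input: -1 to 1 covers 40 cm each way for a shift and 30 degrees each way for a turn. Its arguments: {"type":"object","properties":{"moves":{"type":"array","items":{"type":"number"}}},"required":["moves"]}

```bash
ls; mkdir -p pics; python3 - <<'E'
from plant import *
import cv2
print(get_obs())
for n in ("side","top","wrist"):
    c=get_calibration(n);print(n,c)
    cv2.imwrite(f"pics/{n}0.png",capture(n)[:,:,::-1])
E
```

```text
pics
{'time': 0.0, 'joint_positions': array([ 1.12398761e+00,  3.42713583e-01,  1.52502103e+00,  1.15660873e-05,
        1.27542537e+00, -1.45990458e-01]), 'dq': array([-4.33815911e-04, -1.59491073e-03, -2.66158826e-04, -3.76225294e-04,
        3.04268909e-05,  1.46201533e-03]), 'tau': array([-2.58965163e-03, -4.31220603e+01, -2.44228131e+01,  7.15872017e-02,
        5.55862812e-02, -2.10900348e-04]), 'tool_pos': array([155.35841371, 501.07717472, 243.04830195]), 'tcp_rot': array([-3.14004361e+00, -2.38944444e-04,  2.84077084e+00]), 'contact_force': array([ 0.23635077, -0.1412557 ,  1.01430573]), 'moment': array([ 0.02452214,  0.02843941, -0.001217  ]), 'grip_width': 91.86730318877014}
side {'vfov': 43.439105601224355, 'cx': 310.88091886074, 'cy': 249.3425579462745, 'cam_to_world': array([[ 8.31969695e-01,  2.54847952e-01, -4.92827504e-01,
         1.37987110e+02],
       [-5.54303760e-01,  4.20144601e-01, -7.18488591e-01,
        -3.82237668e+02],
       [ 2.39534687e-02,  8.70936873e-01,  4.90810753e-01,
         5.12436882e+02],
       [ 0.00000000e+00,  0.00000000e+00,  0.0000000
[... 219 characters left out ...]
       [-9.99761902e-01,  5.14523540e-03,  2.12053292e-02,
         2.22235080e+02],
       [ 2.17658684e-02,  1.66350095e-01,  9.85826502e-01,
         9.29210859e+02],
       [ 0.00000000e+00,  0.00000000e+00,  0.00000000e+00,
         1.00000000e+00]])}
wrist {'vfov': 65.70646984690485, 'cx': 318.69986341453614, 'cy': 235.37319286760274, 'cam_to_world': array([[ 2.97339027e-01, -9.23649832e-01, -2.41786042e-01,
         9.05747181e+01],
       [ 9.54771574e-01,  2.87417963e-01,  7.61718815e-02,
         5.22062499e+02],
       [-8.62493812e-04, -2.53499313e-01,  9.67335182e-01,
         3.82201420e+02],
       [ 0.00000000e+00,  0.00000000e+00,  0.00000000e+00,
         1.00000000e+00]])}
```

View pics/side0.png

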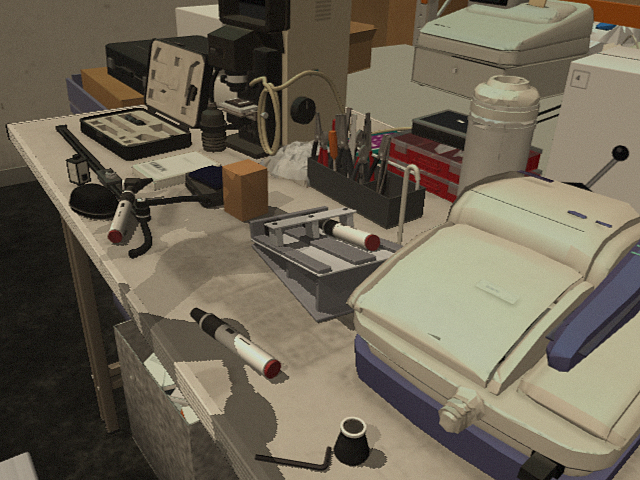

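View pics/top0.png

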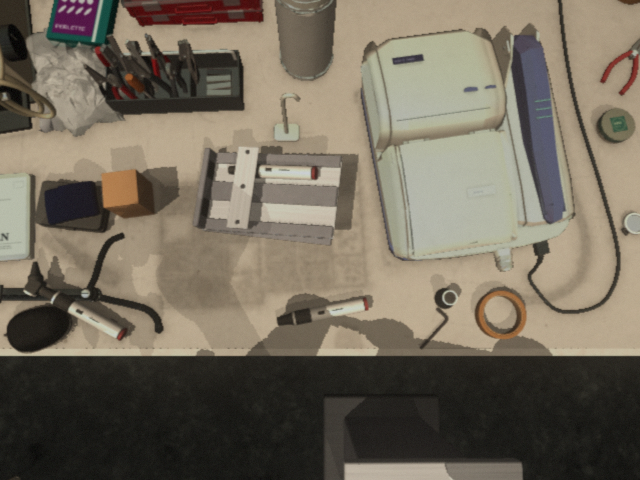

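View pics/wrist0.png

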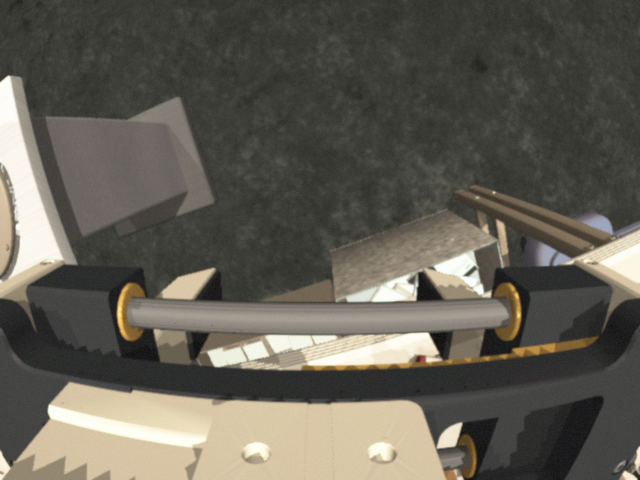

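```bash
cat > h.py <<'E'
import numpy as np, cv2
from plant import *
from scipy.spatial.transform import Rotation as R
def ray(n,u,v,c=None):
    c=c or get_calibration(n); f=240/np.tan(np.radians(c['vfov']/2))
    x,y=u-c['cx'],v-c['cy']
    if n=='wrist':
        r=np.hypot(x,y)+1e-12; t=r/f; d=np.array([x/r*np.sin(t),-y/r*np.sin(t),-np.cos(t)])
    else: d=np.array([x/f,-y/f,-1.]); d/=np.linalg.norm(d)
    M=np.array(c['cam_to_world']); return M[:3,3],M[:3,:3]@d
def onplane(n,u,v,z,c=None):
    o,d=ray(n,u,v,c); return o+d*(z-o[2])/d[2]
def tri(o1,d1,o2,d2):
    A=np.array([d1,-d2]).T; s=np.linalg.lstsq(A,o2-o1,rcond=None)[0]
    p,q=o1+s[0]*d1,o2+s[1]*d2; return (p+q)/2,np.linalg.norm(p-q)
def proj(n,P,c=None):
    c=c or get_calibration(n); f=240/np.tan(np.radians(c['vfov']/2)); M=np.array(c['cam_to_world'])
    p=M[:3,:3].T@(np.array(P,float)-M[:3,3]); x,y,z=p[0],-p[1],-p[2]
    if n=='wrist':
        h=np.hypot(x,y)+1e-12; t=np.arctan2(h,z); return c['cx']+f*t*x/h,c['cy']+f*t*y/h
    return c['cx']+f*x/z,c['cy']+f*y/z
def rel(Pt,Rt):
    """target in tool units from current pose"""
    o=get_obs(); R0=R.from_euler('xyz',o['tcp_rot']); 
    s=R0.inv().apply(np.array(Pt)-o['tool_pos'])/400; r=(R0.inv()*Rt).as_rotvec()/np.radians(30); return np.r_[s,r]
E
python3 - <<'E'
import cv2
for n,(x,y,w,h) in {"side":(180,190,220,200),"top":(190,135,190,200)}.items():
    i=cv2.imread(f"pics/{n}0.png")[y:y+h,x:x+w]
    k=min(800/w,600/h);k=3
    cv2.imwrite(f"pics/{n}0c.png",cv2.resize(i,None,fx=k,fy=k,interpolation=cv2.INTER_CUBIC))
E
```

```text
(no output)
```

View pics/side0c.png

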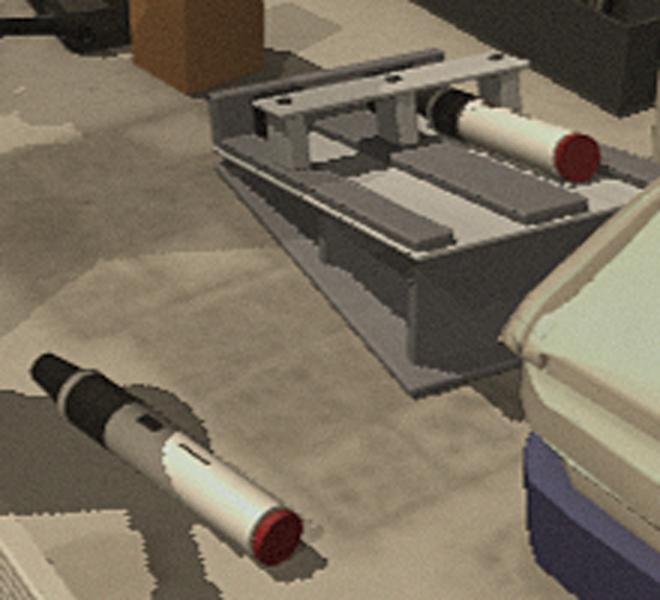

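View pics/top0c.png

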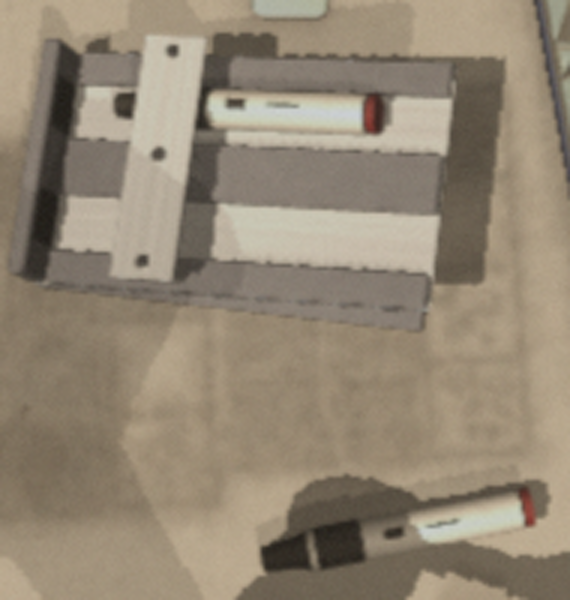

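```bash
python3 - <<'E'
from h import *
T=lambda x,y:(190+x/3-.33,135+y/3-.33); S=lambda x,y:(180+x/3-.33,190+y/3-.33)
pts={'holeF':((173,50),(494,59)),'holeM':((158,153),(393,78)),'holeN':((142,260),(284,101)),
'midrib_far':((445,155),(587,206)),'midrib_near':((440,212),(527,217)),'nearrib_far':((435,272),(453,238)),
'strapFR':((206,38),(528,63)),'strapNL':((112,276),(254,104)),'strapNR':((176,280),(284,112)),
'cap_par':((381,114),(577,158)),'cap_tab':((533,507),(277,538)),'nosetip_tab':((263,558),(40,370))}
for k,(a,b) in pts.items():
    p,e=tri(*ray('top',*T(*a)),*ray('side',*S(*b))); print(k,p.round(1),round(e,1))
for k,p,z in (('capaxis',(533,507),13),('nose',(263,558),13)): print(k,onplane('top',*T(*p),z).round(1))
print(onplane('side',*S(277,538),13),onplane('side',*S(40,370),13))
i=cv2.imread('pics/top0.png');h=cv2.cvtColor(i,cv2.COLOR_BGR2HSV)
for n in('top','side'):
    h=cv2.cvtColor(cv2.imread(f'pics/{n}0.png'),cv2.COLOR_BGR2HSV)
    m=(((h[...,0]<8)|(h[...,0]>172))&(h[...,1]>140)&(h[...,2]>60)).astype('uint8')
    N,l,s,c=cv2.connectedComponentsWithStats(m)
    for k in range(1,N):
        if s[k,4]>25: print(n,s[k],c[k].round(1))
E
```

```text
holeF [698.  337.1  78.5] 1.9
holeM [634.4 343.8  79.8] 1.0
holeN [570.1 351.3  79.4] 0.7
midrib_far [632.6 174.9  84.6] 2.2
midrib_near [598.  177.7  87.6] 0.8
nearrib_far [561.  181.6  86.3] 4.4
strapFR [704.9 316.7  82.5] 0.3
strapNL [562.2 369.7  71.6] 0.3
strapNR [557.5 330.3  85.5] 0.2
cap_par [656.9 212.7  85.8] 2.3
cap_tab [429.1 117.9  16. ] 2.5
nosetip_tab [397.5 283.   12.5] 3.5
capaxis [430.3 117.   13. ]
nose [399.1 282.3  13. ]
[429.63829121 121.31278182  13.        ] [395.66611636 282.98240739  13.        ]
top [ 127    0  136   26 2115] [197.5  12.4]
top [95 46 12 20 76] [99.6 54.6]
top [601  51  31  31 167] [614.3  64.3]
top [620  55  18  39 179] [631.2  75.2]
top [151  59   9  17  93] [154.9  66.6]
top [112  87   8  12  49] [115.2  92.9]
top [121  88  12  11  43] [126.4  92.7]
side [332 119   3  12  29] [333.1 124.9]
side [389 142  71  42 922] [424.4 163.2]
side [317 147  11  20 145] [322.9 157. ]
side [369 151   5  16  46] [370.5 158. ]
side [526 154  14  19 168] [532.3 163.1]
side [387 164  17  13  98] [394.8 170.2]
side [409 174   7   9  40] [411.7 177.8]
side [420 174  37  29 463] [436.6 187.7]
side [108 230  14  13  94] [114.9 235.9]
side [365 235  15  16 178] [372.  242.3]
side [264 360  13  16  66] [268.6 365.9]
```

```bash
cat >> h.py <<'E'
def yawdown(deg): # tool x at yaw deg, z down
    return R.from_euler('z',deg,degrees=True)*R.from_euler('x',180,degrees=True)
def st():
    o=get_obs(); print('t',round(o['time'],2),'p',o['tool_pos'].round(1),'rot',np.degrees(o['tcp_rot']).round(1),'F',o['contact_force'].round(1),'w',round(o['grip_width'],1),'q',o['joint_positions'].round(2))
E
python3 - <<'E'
from h import *
st();print(rel([420,166,150],yawdown(101)).round(3))
print(rel([300,330,200],yawdown(135)).round(3))
T=lambda u,v:ray('top',u,v); S=lambda u,v:ray('side',u,v)
print(tri(*T(389,257),*S(352,300)))
E
```

```text
t 0.15 p [155.4 501.2 243.2] rot [-179.9   -0.   162.8] F [-0.3 -0.5  0. ] w 91.8 q [ 1.12  0.34  1.52 -0.    1.28 -0.15]
[-8.800e-01 -6.040e-01  2.340e-01 -2.000e-03  1.000e-03  2.059e+00]
[-0.472 -0.302  0.108 -0.002  0.     0.925]
(array([511.69422858,  85.91031084, 106.40499489]), np.float64(15.033853164850145))
```

Emit:
{"fn": "carry_out", "kwargs": {
  "moves": [-0.47,-0.3,0.1,0,0,0.95,1,-0.47,-0.3,0.1,0,0,0.95,1,-0.47,-0.3,0.1,0,0,0.95,1,-0.47,-0.3,0.1,0,0,0.95,1,-0.47,-0.3,0.1,0,0,0.95,1,-0.47,-0.3,0.1,0,0,0.95,1,-0.47,-0.3,0.1,0,0,0.95,1,-0.47,-0.3,0.1,0,0,0.95,1]
}}

```text
time: 0.95
tool_pos: [298.9, 331.6, 203.5]
tcp_rot: [-3.141, 0.0, 2.344]
contact_force: [-0.7, 1.2, 0.1]
grip_width: 92.2
```

```bash
python3 - <<'E'
from h import *
st();print(rel([420,166,170],yawdown(101)).round(3))
E
```

```text
t 0.95 p [298.9 331.6 203.5] rot [-180.     0.   134.3] F [-0.7  1.2  0.1] w 92.2 q [ 0.67  0.24  1.79 -0.    1.11 -0.11]
[-5.08e-01 -7.30e-02  8.40e-02 -1.00e-03  1.00e-03  1.11e+00]
```

Emit:
{"fn": "carry_out", "kwargs": {
  "moves": [-0.51,-0.073,0.084,0,0,0.99,1,-0.51,-0.073,0.084,0,0,0.99,1,-0.51,-0.073,0.084,0,0,0.99,1,-0.51,-0.073,0.084,0,0,0.99,1,-0.51,-0.073,0.084,0,0,0.99,1,-0.51,-0.073,0.084,0,0,0.99,1,-0.51,-0.073,0.084,0,0,0.99,1,-0.51,-0.073,0.084,0,0,0.99,1]
}}

```text
time: 1.75
tool_pos: [419.7, 166.8, 170.2]
tcp_rot: [-3.141, 0.0, 1.829]
contact_force: [0.4, -0.3, 0.2]
grip_width: 91.7
```

```bash
python3 - <<'E'
from h import *
st();
import pickle
c=get_calibration('wrist'); i=capture('wrist'); pickle.dump(c,open('w1.pkl','wb')); cv2.imwrite('pics/w1.png',i[:,:,::-1])
cv2.imwrite('pics/t1.png',capture('top')[:,:,::-1])
for P in ([413.5,200.5,13],[429.5,118.5,13],[397.5,282.5,13]): print(proj('wrist',P,c))
E
```

```text
t 1.75 p [419.7 166.8 170.2] rot [-180.     0.   104.8] F [ 0.4 -0.3  0.2] w 91.7 q [ 0.21  0.29  1.83 -0.    1.03 -0.05]
(np.float64(321.7807350021408), np.float64(183.1849566951826))
(np.float64(315.2986262989158), np.float64(280.8477350333975))
(np.float64(328.69038096653645), np.float64(79.37892934636776))
```

View pics/w1.png

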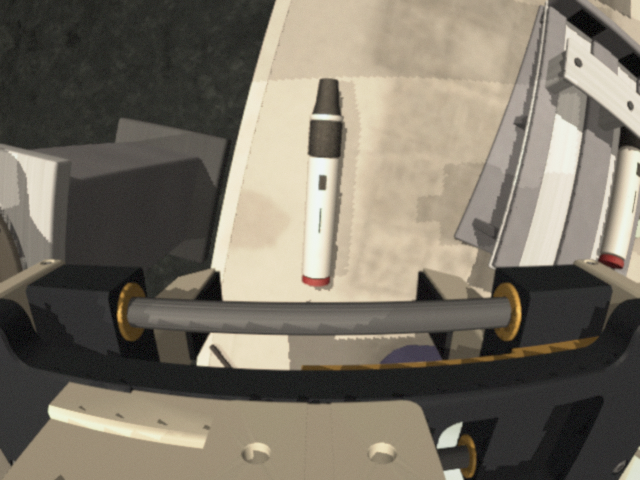

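View pics/t1.png

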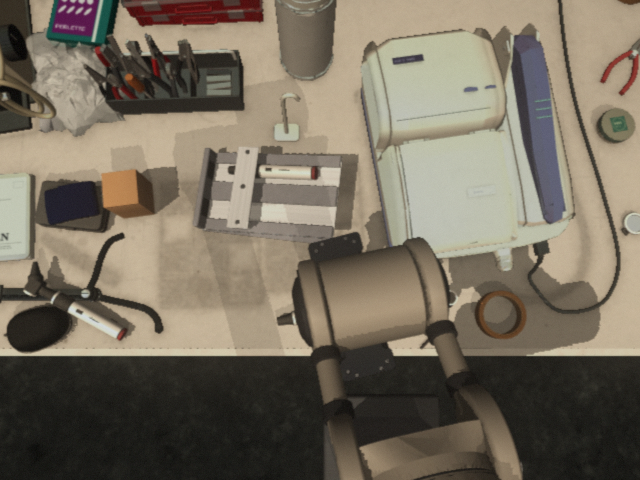

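```bash
python3 - <<'E'
from h import *
print(rel([421.1,161.2,26],yawdown(101)).round(3))
E
```

```text
[-0.014 -0.     0.361 -0.     0.001  0.126]
```

Emit:
{"fn": "carry_out", "kwargs": {
  "moves": [-0.014,0,0.1,0,0,0.126,1,-0.014,0,0.2,0,0,0.126,1,-0.014,0,0.28,0,0,0.126,1,-0.014,0,0.33,0,0,0.126,1,-0.014,0,0.361,0,0,0.126,1,-0.014,0,0.361,0,0,0.126,1,-0.014,0,0.361,0,0,0.126,0.7,-0.014,0,0.361,0,0,0.126,0.5]
}}

```text
time: 2.65
tool_pos: [421.8, 161.5, 26.7]
tcp_rot: [3.14, 0.0, 1.763]
contact_force: [-0.5, -0.5, 0.0]
grip_width: 79.9
```

```bash
python3 - <<'E'
from h import *
st();
cv2.imwrite('pics/w2.png',capture('wrist')[:,:,::-1])
E
```

```text
t 2.65 p [421.8 161.5  26.7] rot [179.9   0.  101. ] F [-0.5 -0.5  0. ] w 79.9 q [ 0.2   0.53  1.97 -0.    0.64  0.  ]
```

View pics/w2.png

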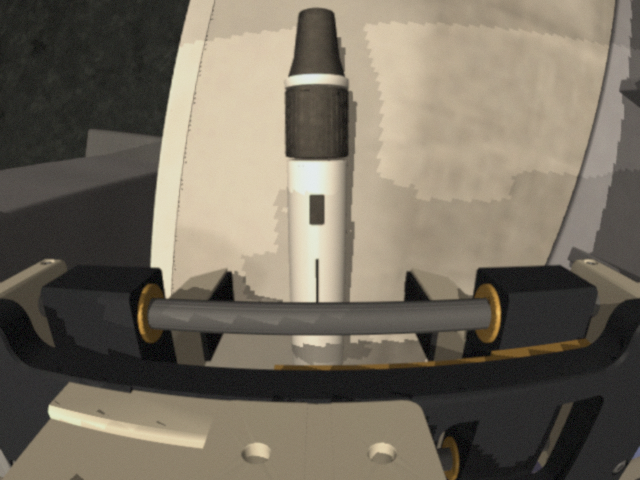

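Emit:
{"fn": "carry_out", "kwargs": {
  "moves": [0,0,0.004,0,0,0,0,0,0,0.004,0,0,0,0,0,0,0.004,0,0,0,0,0,0,0.004,0,0,0,0,0,0,0.004,0,0,0,0,0,0,0.004,0,0,0,0,0,0,0.004,0,0,0,0,0,0,0.004,0,0,0,0]
}}

```text
time: 3.5
tool_pos: [421.7, 161.4, 25.1]
tcp_rot: [3.14, 0.0, 1.763]
contact_force: [-0.9, -0.2, -0.9]
grip_width: 23.6
```

Emit:
{"fn": "carry_out", "kwargs": {
  "moves": [0,0,-0.05,0,0,0,0,0,0,-0.1,0,0,0,0,0,0,-0.2,0,0,0,0,0,0,-0.3,0,0,0,0,0,0,-0.4,0,0,0,0,0,0,-0.45,0,0,0,0,0,0,-0.45,0,0,0,0,0,0,-0.45,0,0,0,0]
}}

```text
time: 4.3
tool_pos: [420.9, 161.3, 204.4]
tcp_rot: [3.141, 0.0, 1.763]
contact_force: [-0.5, -0.2, -2.6]
grip_width: 24.2
```

```bash
python3 - <<'E'
from h import *
st();import pickle
c=get_calibration('wrist'); i=capture('wrist'); pickle.dump(c,open('w3.pkl','wb')); cv2.imwrite('pics/w3.png',i[:,:,::-1])
cv2.imwrite('pics/s3.png',capture('side')[:,:,::-1])
E
```

```text
t 4.3 p [420.9 161.3 204.4] rot [180.   0. 101.] F [-0.5 -0.2 -2.6] w 24.2 q [ 0.2   0.25  1.78 -0.    1.12  0.  ]
```

View pics/w3.png

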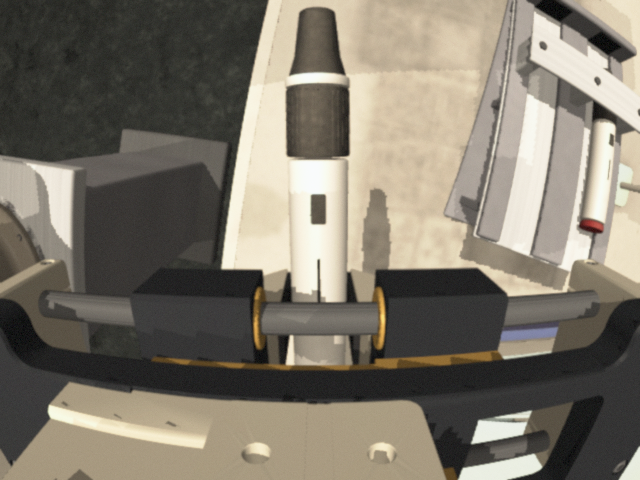

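View pics/s3.png

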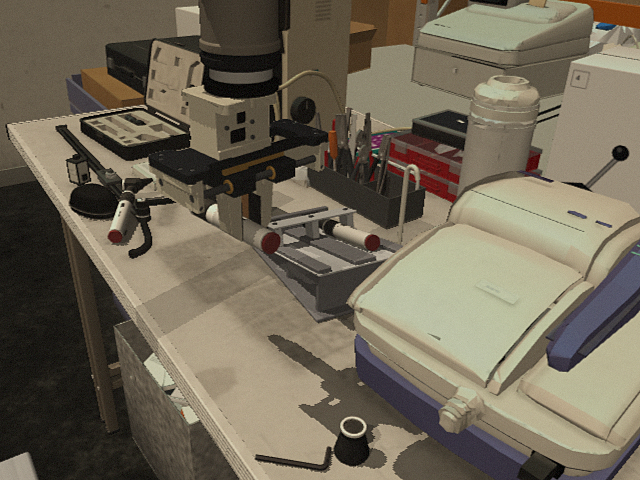

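```bash
python3 - <<'E'
import cv2
i=cv2.imread('pics/w3.png')[0:300,440:640]
cv2.imwrite('pics/w3c.png',cv2.resize(i[:200],None,fx=4,fy=3,interpolation=cv2.INTER_CUBIC)[:600])
cv2.imwrite('pics/w3d.png',cv2.resize(i[150:290],None,fx=4,fy=4,interpolation=cv2.INTER_CUBIC))
E
```

```text
(no output)
```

View pics/w3d.png

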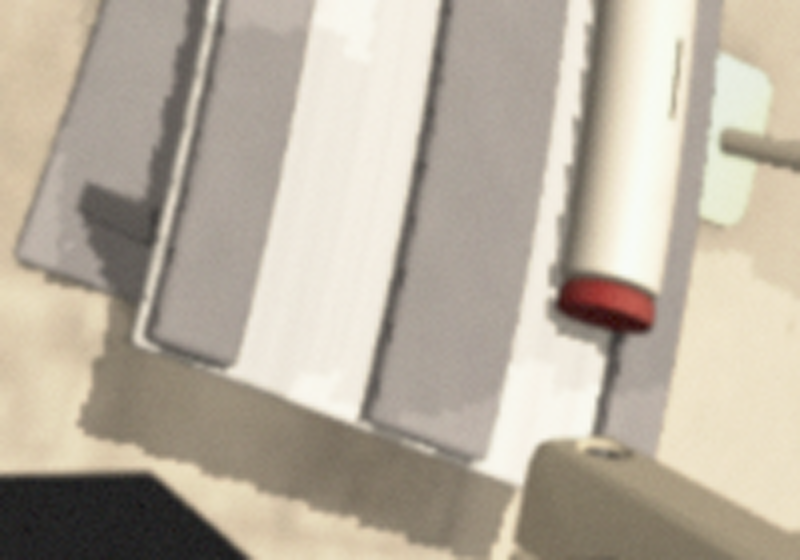

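View pics/w3c.png

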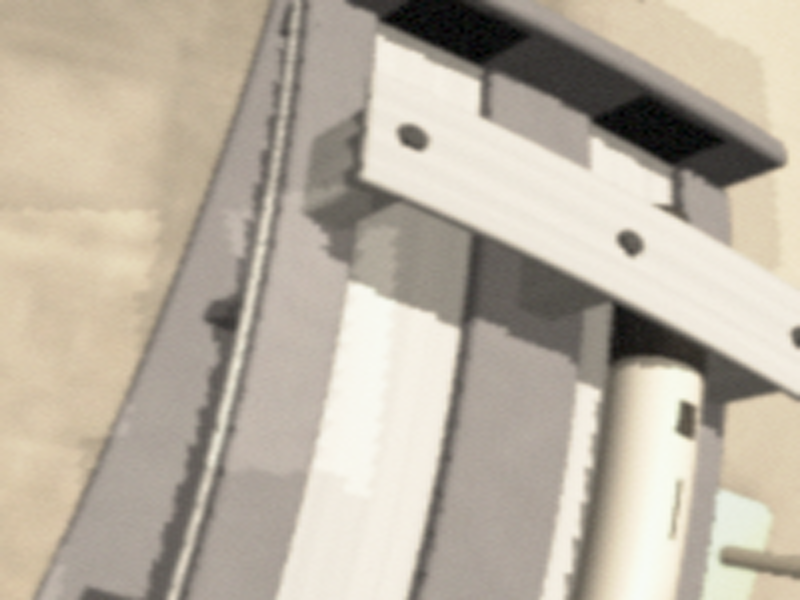

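```bash
python3 - <<'E'
from h import *; import pickle
c=pickle.load(open('w3.pkl','rb'))
T=lambda x,y:ray('top',190+x/3-.33,135+y/3-.33); S=lambda x,y:ray('side',180+x/3-.33,190+y/3-.33)
D=lambda x,y:ray('wrist',440+x/4-.38,150+y/4-.38,c); C=lambda x,y:ray('wrist',440+x/4-.38,y/3-.33,c)
def multi(rs):
    A=np.zeros((3,3));b=np.zeros(3)
    for o,d in rs: P=np.eye(3)-np.outer(d,d);A+=P;b+=P@o
    p=np.linalg.solve(A,b); return p,[round(np.linalg.norm(np.cross(p-o,d)),1) for o,d in rs]
X={}
for k,rs in {'hN':(T(142,260),S(284,101),C(413,137)),'hM':(T(158,153),S(393,78),C(630,242)),'hF':(T(173,50),S(494,59),C(797,335)),
 'mrN':(T(440,212),S(527,217),D(372,415)),'mrF':(T(445,155),S(587,206),D(483,458)),'nrF':(T(435,272),S(453,238),D(233,363))}.items():
    p,e=multi(rs); X[k]=p; print(k,p.round(1),e)
# tray fit: model coords
m={'hN':(165,62,40),'hM':(165,0,40),'hF':(165,-62,40),'mrN':(0,18,7),'mrF':(0,-18,7),'nrF':(0,54,7)}
d=X['hN']-X['hF']; print('hole span',np.linalg.norm(d))
h=np.linalg.norm(d)/2
M=np.array([(165,h,40),(165,0,40),(165,-h,40),(0,18,7),(0,-18,7),(0,54,7)],float); W=np.array([X[k] for k in m])
# rotation fit: yaw + 15deg fixed
from scipy.optimize import least_squares
def Rt(y): 
    hh=np.array([np.cos(y),np.sin(y),0]); x=hh*np.cos(np.radians(15))+[0,0,-np.sin(np.radians(15))]
    z=hh*np.sin(np.radians(15))+[0,0,np.cos(np.radians(15))]; return np.column_stack([x,np.cross(z,x),z])
f=lambda v:((M@Rt(v[0]).T+v[1:])-W).ravel()
r=least_squares(f,[1.47,615,175,81]); print(np.degrees(r.x[0]),r.x[1:],r.fun.reshape(-1,3).round(1))
print(Rt(r.x[0]))
np.save('tray.npy',r.x)
R0,Kabs=R.align_vectors(W-W.mean(0),M-M.mean(0)); print(R0.as_matrix(),Kabs, W.mean(0)-R0.apply(M.mean(0)))
E
```

```text
hN [569.6 350.9  78.8] [np.float64(0.9), np.float64(0.7), np.float64(1.4)]
hM [633.9 343.7  78.7] [np.float64(1.1), np.float64(1.1), np.float64(1.8)]
hF [697.8 337.3  77.1] [np.float64(1.5), np.float64(1.2), np.float64(1.7)]
mrN [598.3 179.1  85.6] [np.float64(1.7), np.float64(1.0), np.float64(2.1)]
mrF [632.8 175.6  83.7] [np.float64(1.6), np.float64(0.8), np.float64(0.9)]
nrF [561.2 183.1  84.5] [np.float64(3.3), np.float64(1.5), np.float64(2.0)]
hole span 128.90659330033876
83.73294647860006 [615.1987826 175.3526366  80.074704 ] [[ 0.   0.2 -2.8]
 [-0.2  0.4 -2.7]
 [-0.  -0.2 -1.1]
 [-0.8  0.   1.2]
 [ 0.5 -0.4  3.2]
 [ 0.5 -0.   2.3]]
[[ 0.10544311 -0.99402389  0.0282534 ]
 [ 0.96015335  0.10916274  0.25727231]
 [-0.25881905  0.          0.96592583]]
[[ 0.10371668 -0.99388815  0.03780482]
 [ 0.96720718  0.10964683  0.22910225]
 [-0.23184719  0.01280337  0.97266796]] 1.9027960939480517 [615.11553305 175.42833507  77.57585561]
```

```bash
cat >> h.py <<'E'
_v=np.load('tray.npy'); _y=_v[0]; _o=np.array([_v[1],_v[2],_v[3]])
_h=np.array([np.cos(_y),np.sin(_y),0]); _s,_c=np.sin(np.radians(15)),np.cos(np.radians(15))
RT=np.column_stack([_h*_c-[0,0,_s],[-np.sin(_y),np.cos(_y),0],_h*_s+[0,0,_c]])
RTOOL=R.from_matrix(np.column_stack([RT[:,0],-RT[:,1],-RT[:,2]]))
def t2w(p): return _o+RT@np.array(p,float)
def w2t(p): return RT.T@(np.array(p)-_o)
def go(p): 
    r=rel(t2w(p),RTOOL); print('target',t2w(p).round(1),'move',r.round(3))
def tst():
    st(); o=get_obs(); print('tray pos',w2t(o['tool_pos']).round(1),'F tray',(RT.T@o['contact_force']).round(1))
E
python3 - <<'E'
from h import *
tst();go((8,36,95))
E
```

```text
t 4.4 p [420.5 161.2 203.5] rot [-179.9    0.   101. ] F [-0.2  0.4 -2.1] w 24.3 q [ 0.2   0.25  1.78 -0.    1.12  0.  ]
tray pos [-66.1 192.  110. ] F tray [ 0.9  0.3 -1.9]
target [582.9 211.4 169.8] move [ 0.045  0.423  0.083  0.072 -0.495  0.574]
```

Emit:
{"fn": "carry_out", "kwargs": {
  "moves": [0.01,0.11,0.02,0.02,-0.12,0.14,0,0.02,0.22,0.04,0.04,-0.25,0.28,0,0.03,0.32,0.06,0.055,-0.37,0.42,0,0.045,0.4,0.083,0.072,-0.495,0.574,0,0.045,0.423,0.083,0.072,-0.495,0.574,0,0.045,0.423,0.083,0.072,-0.495,0.574,0,0.045,0.423,0.083,0.072,-0.495,0.574,0,0.045,0.423,0.083,0.072,-0.495,0.574,0]
}}

```text
time: 5.2
tool_pos: [582.2, 210.7, 169.9]
tcp_rot: [-3.141, 0.262, 1.461]
contact_force: [0.1, -0.2, -2.6]
grip_width: 24.0
```

```bash
python3 - <<'E'
from h import *
tst();go((8,36,33));import pickle
c=get_calibration('wrist'); i=capture('wrist'); pickle.dump(c,open('w4.pkl','wb')); cv2.imwrite('pics/w4.png',i[:,:,::-1])
cv2.imwrite('pics/s4.png',capture('side')[:,:,::-1])
for p in ((0,18,0),(0,54,0),(145,18,0),(145,54,0),(165,0,40),(165,64,40)): print(p,np.round(proj('wrist',t2w(p),c)))
E
```

```text
t 5.2 p [582.2 210.7 169.9] rot [-180.    15.    83.7] F [ 0.1 -0.2 -2.6] w 24.0 q [ 0.34  0.65  1.24 -0.24  1.37  0.51]
tray pos [ 7.2 36.7 94.9] F tray [ 0.4 -0.2 -2.6]
target [581.2 195.5 109.9] move [ 0.002  0.002  0.155 -0.002  0.    -0.   ]
(0, 18, 0) [347. 257.]
(0, 54, 0) [293. 257.]
(145, 18, 0) [349.  34.]
(145, 54, 0) [291.  35.]
(165, 0, 40) [387. -17.]
(165, 64, 40) [268. -18.]
```

View pics/w4.png

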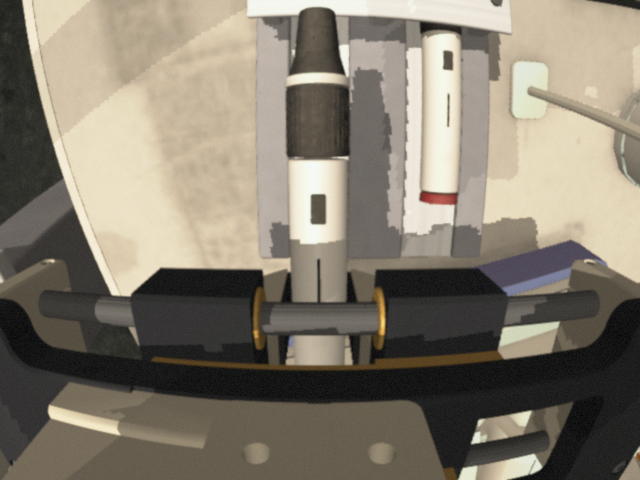

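View pics/s4.png

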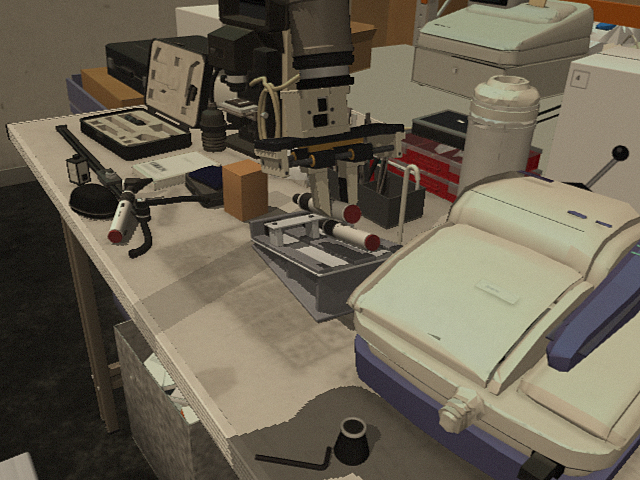

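Emit:
{"fn": "carry_out", "kwargs": {
  "moves": [0.002,0.002,0.04,0,0,0,0,0.002,0.002,0.08,0,0,0,0,0.002,0.002,0.12,0,0,0,0,0.002,0.002,0.14,0,0,0,0,0.002,0.002,0.155,0,0,0,0,0.002,0.002,0.158,0,0,0,0,0.002,0.002,0.16,0,0,0,0,0.002,0.002,0.16,0,0,0,0]
}}

```text
time: 6.1
tool_pos: [581.9, 195.2, 109.2]
tcp_rot: [3.14, 0.261, 1.461]
contact_force: [0.2, 0.5, -2.0]
grip_width: 24.0
```

```bash
python3 - <<'E'
from h import *
tst();
cv2.imwrite('pics/w5.png',capture('wrist')[:,:,::-1])
cv2.imwrite('pics/s5.png',cv2.resize(capture('side')[170:300,220:420,::-1],None,fx=4,fy=4,interpolation=cv2.INTER_CUBIC))
E
```

```text
t 6.1 p [581.9 195.2 109.2] rot [179.9  15.   83.7] F [ 0.2  0.5 -2. ] w 24.0 q [ 0.31  0.7   1.33 -0.25  1.23  0.52]
tray pos [ 8.  35.2 32.3] F tray [ 1.  -0.2 -1.8]
```

View pics/w5.png

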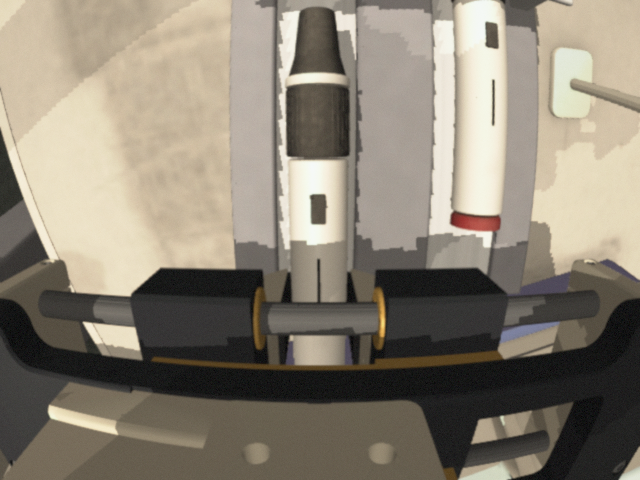

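View pics/s5.png

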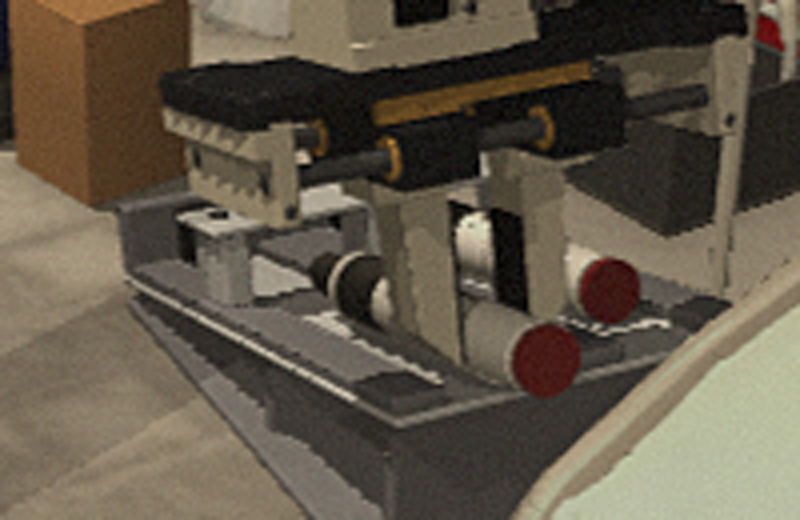

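Emit:
{"fn": "carry_out", "kwargs": {
  "moves": [0,0,0.003,0,0,0,0,0,0,0.005,0,0,0,0,0,0,0.007,0,0,0,0,0,0,0.009,0,0,0,0,0,0,0.011,0,0,0,0,0,0,0.013,0,0,0,0,0,0,0.013,0,0,0,0,0,0,0.013,0,0,0,0]
}}

```text
time: 7.0
tool_pos: [581.8, 193.9, 104.1]
tcp_rot: [3.14, 0.261, 1.461]
contact_force: [0.1, 0.0, -1.9]
grip_width: 23.9
```

```bash
python3 - <<'E'
from h import *
tst();
E
```

```text
t 7.0 p [581.8 193.9 104.1] rot [179.9  15.   83.7] F [ 0.1  0.  -1.9] w 23.9 q [ 0.31  0.7   1.34 -0.25  1.22  0.53]
tray pos [ 8.1 35.3 27. ] F tray [ 0.5 -0.1 -1.8]
```

Emit:
{"fn": "carry_out", "kwargs": {
  "moves": [0,0,0.001,0,0,0,0,0,0,0.002,0,0,0,0,0,0,0.003,0,0,0,0,0,0,0.004,0,0,0,0,0,0,0.005,0,0,0,0,0,0,0.006,0,0,0,0,0,0,0.006,0,0,0,0,0,0,0.006,0,0,0,0]
}}

```text
time: 7.8
tool_pos: [581.8, 193.6, 103.2]
tcp_rot: [3.139, 0.261, 1.461]
contact_force: [-3.0, 0.7, 9.5]
grip_width: 24.2
```

```bash
python3 - <<'E'
from h import *
tst();
E
```

```text
t 7.8 p [581.8 193.6 103.2] rot [179.9  14.9  83.7] F [-3.   0.7  9.5] w 24.2 q [ 0.31  0.7   1.34 -0.25  1.21  0.53]
tray pos [ 8.  35.2 26.1] F tray [-2.1  3.1  9.3]
```

Emit:
{"fn": "carry_out", "kwargs": {
  "moves": [0.02,0,0,0,0,0,0,0.045,0,0,0,0,0,0,0.07,0,0,0,0,0,0,0.095,0,0,0,0,0,0,0.12,0,0,0,0,0,0,0.145,0,0,0,0,0,0,0.16,0,0,0,0,0,0,0.16,0,0,0,0,0,0]
}}

```text
time: 8.6
tool_pos: [588.6, 256.6, 86.3]
tcp_rot: [3.139, 0.259, 1.461]
contact_force: [0.3, 3.4, 1.2]
grip_width: 23.9
```

```bash
python3 - <<'E'
from h import *
tst();
cv2.imwrite('pics/w6.png',capture('wrist')[:,:,::-1])
cv2.imwrite('pics/s6.png',cv2.resize(capture('side')[170:300,220:420,::-1],None,fx=4,fy=4,interpolation=cv2.INTER_CUBIC))
E
```

```text
t 8.6 p [588.6 256.6  86.3] rot [179.8  14.8  83.7] F [0.3 3.4 1.2] w 23.9 q [ 0.4   0.78  1.24 -0.24  1.26  0.6 ]
tray pos [73.6 35.3 26.2] F tray [3.  0.1 2.1]
```

View pics/w6.png

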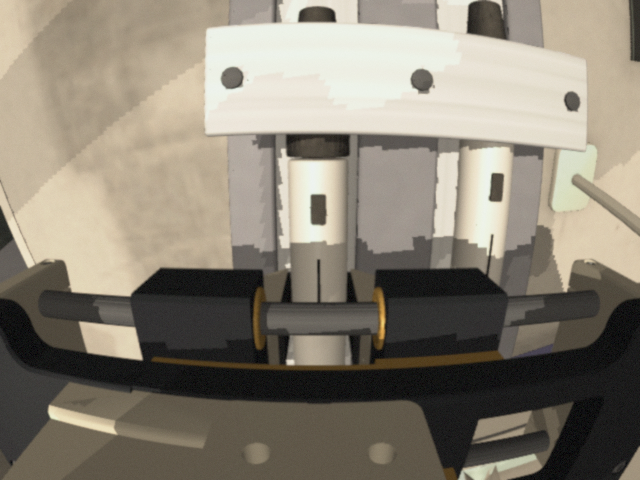

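View pics/s6.png

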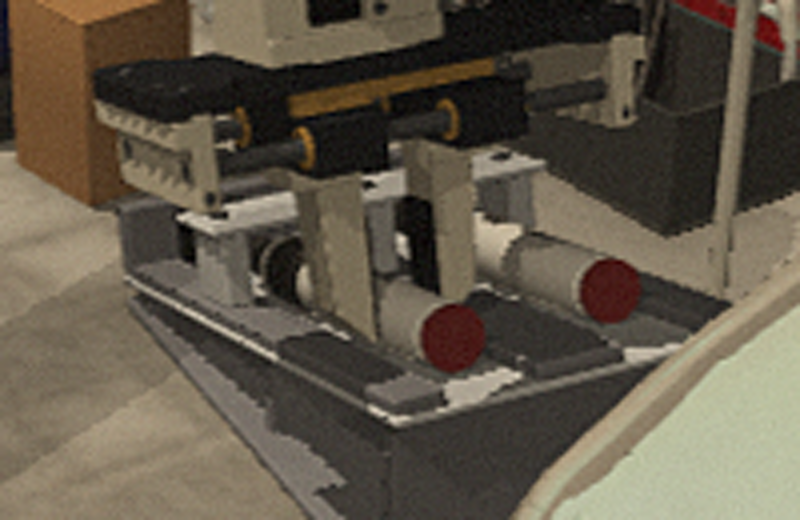

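Emit:
{"fn": "carry_out", "kwargs": {
  "moves": [0.015,0,0,0,0,0,0,0.03,0,0,0,0,0,0,0.045,0,0,0,0,0,0,0.06,0,0,0,0,0,0,0.075,0,0,0,0,0,0,0.09,0,0,0,0,0,0,0.1,0,0,0,0,0,0,0.1,0,0,0,0,0,0]
}}

```text
time: 9.5
tool_pos: [592.8, 295.5, 75.9]
tcp_rot: [3.139, 0.258, 1.461]
contact_force: [0.0, 1.1, -0.5]
grip_width: 23.9
```

```bash
python3 - <<'E'
from h import *
tst();
cv2.imwrite('pics/w7.png',capture('wrist')[:,:,::-1])
E
```

```text
t 9.5 p [592.8 295.5  75.9] rot [179.8  14.8  83.7] F [ 0.   1.1 -0.5] w 23.9 q [ 0.45  0.83  1.16 -0.23  1.29  0.63]
tray pos [114.   35.4  26.2] F tray [ 1.2  0.1 -0.2]
```

View pics/w7.png

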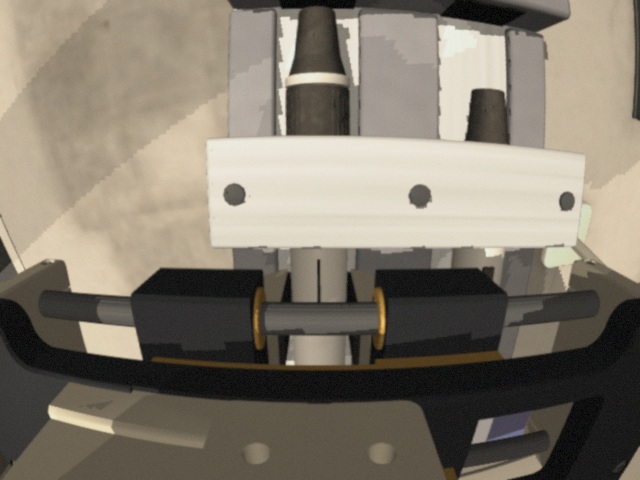

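Emit:
{"fn": "carry_out", "kwargs": {
  "moves": [0.004,0,0,0,0,0,0,0.007,0,0,0,0,0,0,0.01,0,0,0,0,0,0,0.012,0,0,0,0,0,0,0.014,0,0,0,0,0,0,0.015,0,0,0,0,0,0,0.016,0,0,0,0,0,0,0.016,0,0,0,0,0,0]
}}

```text
time: 10.35
tool_pos: [593.4, 301.5, 74.3]
tcp_rot: [3.139, 0.258, 1.461]
contact_force: [0.5, -1.6, 0.7]
grip_width: 23.8
```

```bash
python3 - <<'E'
from h import *
tst();
E
```

```text
t 10.35 p [593.4 301.5  74.3] rot [179.8  14.8  83.7] F [ 0.5 -1.6  0.7] w 23.8 q [ 0.45  0.84  1.14 -0.23  1.3   0.64]
tray pos [120.3  35.4  26.2] F tray [-1.6 -0.7  0.3]
```

Emit:
{"fn": "carry_out", "kwargs": {
  "moves": [0.001,0,0,0,0,0,0,0.002,0,0,0,0,0,0,0.003,0,0,0,0,0,0,0.004,0,0,0,0,0,0,0.005,0,0,0,0,0,0,0.006,0,0,0,0,0,0,0.007,0,0,0,0,0,0,0.007,0,0,0,0,0,0]
}}

```text
time: 11.15
tool_pos: [593.5, 301.7, 74.2]
tcp_rot: [3.14, 0.262, 1.461]
contact_force: [-2.7, -11.0, 7.0]
grip_width: 24.0
```

```bash
python3 - <<'E'
from h import *
tst();
cv2.imwrite('pics/w8.png',capture('wrist')[:,:,::-1])
E
```

```text
t 11.15 p [593.5 301.7  74.2] rot [179.9  15.   83.7] F [ -2.7 -11.    7. ] w 24.0 q [ 0.46  0.84  1.14 -0.23  1.31  0.64]
tray pos [120.6  35.3  26.2] F tray [-12.6   1.4   3.9]
```

View pics/w8.png

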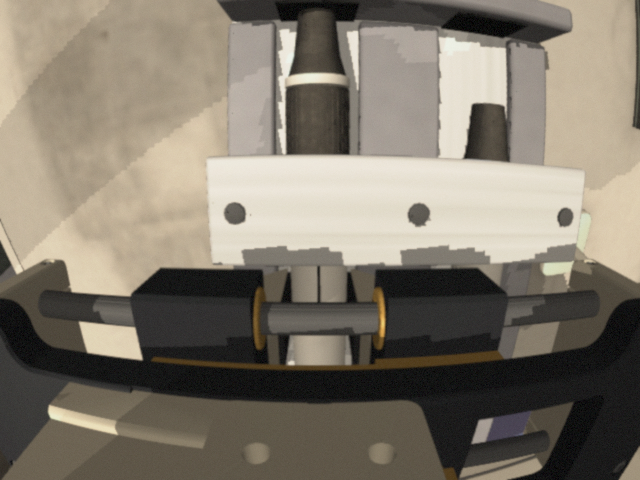

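Emit:
{"fn": "carry_out", "kwargs": {
  "moves": [0,0,0,0,0,0,0.45,0,0,0,0,0,0,0.45,0,0,0,0,0,0,0.45,0,0,-0.01,0,0,0,0.45,0,0,-0.05,0,0,0,0.45,-0.03,0,-0.14,0,0,0,0.45,-0.06,0,-0.22,0,0,0,0.3,-0.1,0,-0.24,0,0,0,0]
}}

```text
time: 12.0
tool_pos: [593.1, 289.8, 181.4]
tcp_rot: [3.134, 0.258, 1.461]
contact_force: [0.1, -0.1, 0.9]
grip_width: 29.7
```

```bash
python3 - <<'E'
from h import *
tst();import pickle
c=get_calibration('wrist'); i=capture('wrist'); pickle.dump(c,open('w9.pkl','wb')); cv2.imwrite('pics/w9.png',i[:,:,::-1])
cv2.imwrite('pics/s9.png',cv2.resize(capture('side')[150:300,220:420,::-1],None,fx=4,fy=4,interpolation=cv2.INTER_CUBIC))
for p in ((77,36,13),(77,36,26),(161,36,26),(245,36,13),(245,36,0),(165,0,40)): print(p,np.round(proj('wrist',t2w(p),c)),np.round(proj('side',t2w(p))))
# hook stand
T=lambda u,v:ray('top',u,v); S=lambda u,v:ray('side',u,v)
print(tri(*T(286,97),*S(410,167)), tri(*T(286,134),*S(397,240)))
E
```

```text
t 12.0 p [593.1 289.8 181.4] rot [179.5  14.8  83.7] F [ 0.1 -0.1  0.9] w 29.7 q [ 0.44  0.73  1.06 -0.22  1.49  0.58]
tray pos [ 81.4  34.5 126.7] F tray [-0.3 -0.1  0.8]
(77, 36, 13) [316. 246.] [317. 249.]
(77, 36, 26) [316. 251.] [317. 241.]
(161, 36, 26) [315. 124.] [293. 231.]
(245, 36, 13) [315.   8.] [273. 229.]
(245, 36, 0) [315.  14.] [274. 237.]
(165, 0, 40) [375. 118.] [311. 218.]
(array([763.18606177, 263.37291061, 165.5752716 ]), np.float64(2.1096525564830073)) (array([752.56544906, 267.8886168 ,  35.85171992]), np.float64(8.043509690430014))
```

View pics/w9.png

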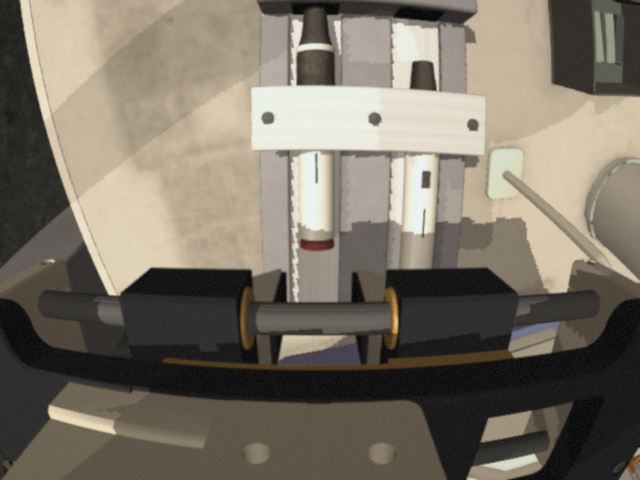

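View pics/s9.png

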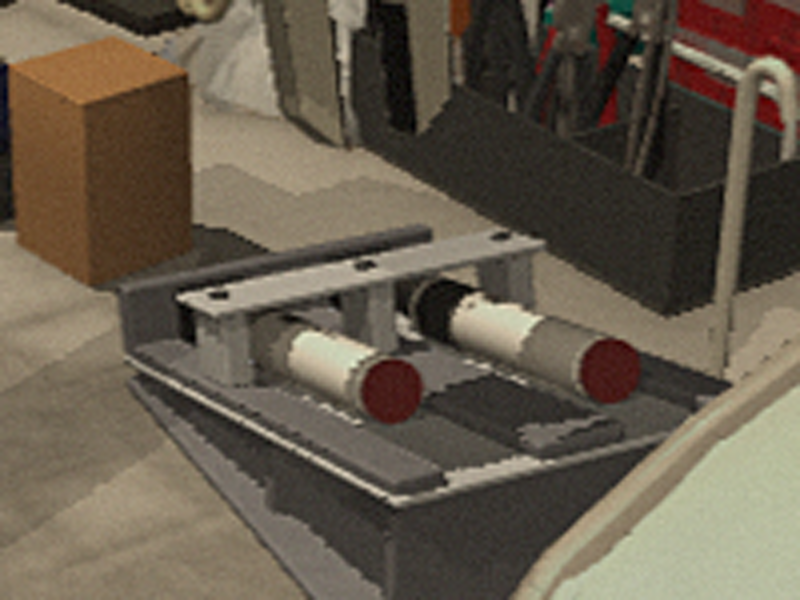

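```bash
python3 - <<'E'
from h import *
print('tail',w2t([656.9,212.7,85.8]))
for u,v in((372,170),(363,90),(363,120),(385,240)):
  for z in(0,100,180): print(u,v,z,onplane('top',u,v,z).round(0), w2t(onplane('top',u,v,z)).round(0))
for z in(165,100,0): print('post',w2t([757,266,z]).round(0))
RP=RTOOL*R.from_euler('z',-90,degrees=True)
print(RP.as_matrix().round(2))
print(rel(t2w((-12,-36,130)),RP).round(3))
print(rel(t2w((40,0,130)),RTOOL*R.from_euler('z',-30,degrees=True)).round(3))
for p in((37,-36,26),(37,-49,13),(37,-23,13)):print(proj('wrist',t2w(p)))
E
```

```text
tail [ 38.77448647 -37.37506583  16.31685491]
372 170 0 [691. 103.   0.] [-41. -83. -94.]
372 170 100 [659. 116. 100.] [-58. -50.   5.]
372 170 180 [634. 126. 180.] [-71. -24.  84.]
363 90 0 [858. 118.   0.] [  -9. -247.  -85.]
363 90 100 [808. 129. 100.] [ -29. -197.   13.]
363 90 180 [769. 138. 180.] [ -45. -157.   91.]
363 120 0 [794. 119.   0.] [ -15. -184.  -87.]
363 120 100 [751. 130. 100.] [ -34. -140.   11.]
363 120 180 [717. 139. 180.] [ -50. -106.   90.]
385 240 0 [552.  80.   0.] [ -78.   53. -104.]
385 240 100 [535.  95. 100.] [-91.  71.  -4.]
385 240 180 [522. 107. 180.] [-101.   85.   76.]
post [  80. -131.  109.]
post [  97. -131.   47.]
post [ 123. -131.  -50.]
[[-0.99  0.11 -0.03]
 [ 0.11  0.96 -0.26]
 [-0.   -0.26 -0.97]]
[-0.228  0.177 -0.014  0.009  0.005 -3.005]
[-0.098  0.087 -0.014  0.009  0.    -1.005]
(np.float64(416.76362370969576), np.float64(301.1935757447412))
(np.float64(428.89220117157276), np.float64(293.4702785252423))
(np.float64(395.77000346693114), np.float64(294.5635455532393))
```

```bash
python3 - <<'E'
import cv2
a=cv2.imread('pics/side0.png')[160:360,330:530]; cv2.imwrite('pics/m1.png',cv2.resize(a,None,fx=3,fy=3))
a=cv2.imread('pics/top0.png')[20:280,340:540]; cv2.imwrite('pics/m2.png',cv2.resize(a,None,fx=2.3,fy=2.3))
E
```

```text
(no output)
```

View pics/m1.png

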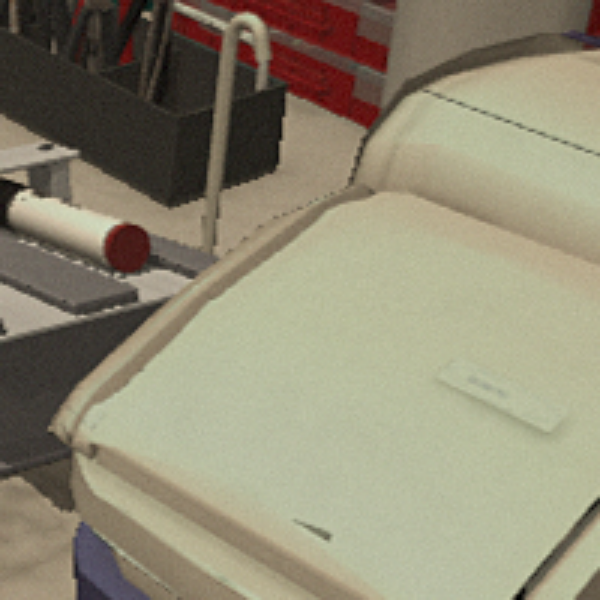

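View pics/m2.png

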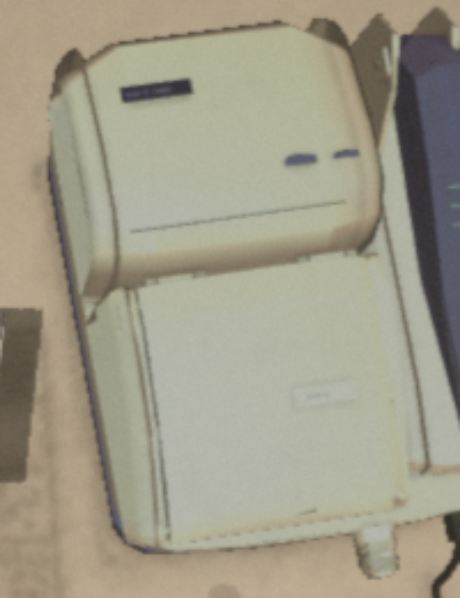

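```bash
python3 - <<'E'
from h import *
T=lambda u,v:ray('top',u,v); S=lambda u,v:ray('side',u,v)
for a,b in(((467.4,188.7),(480.7,280)),((395.7,145.2),(455,224)),((410.9,254.8),(360.7,301.7)),((380,157),(448,222)),((385,75),(471,191))):
  p,e=tri(*T(*a),*S(*b));print(p.round(),round(e,1),w2t(p).round())
E
```

```text
[608. -28. 166.] 2.5 [-218.  -15.   31.]
[681.  85. 166.] 0.4 [-102.  -75.   61.]
[508.  56. 124.] 2.5 [-137.   94.    9.]
[672. 103. 160.] 22.7 [-85. -65.  60.]
[771. 117. 188.] 44.0 [ -68. -161.   94.]
```

```bash
cat >> h.py <<'E'
RROLL=RTOOL*R.from_euler('x',-20,degrees=True)
def gor(p):
    print('target',t2w(p).round(1),'move',rel(t2w(p),RROLL).round(3))
E
python3 - <<'E'
from h import *
print(RT.T@RROLL.as_matrix())
gor((12,-36,100))
E
```

```text
[[ 1.00000000e+00  8.16926544e-17  1.41969275e-17]
 [ 1.04493161e-16 -9.39692621e-01 -3.42020143e-01]
 [ 1.73940694e-17  3.42020143e-01 -9.39692621e-01]]
target [655.1 208.7 173.6] move [-0.168  0.177  0.061 -0.658 -0.001 -0.005]
```

Emit:
{"fn": "carry_out", "kwargs": {
  "moves": [-0.04,0.04,0,-0.16,0,0,0,-0.08,0.08,0.02,-0.32,0,0,0,-0.12,0.12,0.04,-0.48,0,0,0,-0.168,0.177,0.061,-0.658,0,-0.005,0,-0.168,0.177,0.061,-0.658,0,-0.005,0,-0.168,0.177,0.061,-0.658,0,-0.005,0,-0.168,0.177,0.061,-0.658,0,-0.005,0,-0.168,0.177,0.061,-0.658,0,-0.005,0]
}}

```text
time: 12.9
tool_pos: [655.1, 209.6, 173.5]
tcp_rot: [2.793, 0.261, 1.462]
contact_force: [0.5, 0.6, 0.4]
grip_width: 0.1
```

```bash
python3 - <<'E'
from h import *
tst();gor((12,-36,40));import pickle
c=get_calibration('wrist'); i=capture('wrist'); pickle.dump(c,open('w10.pkl','wb')); cv2.imwrite('pics/w10.png',i[:,:,::-1])
cv2.imwrite('pics/s10.png',cv2.resize(capture('side')[100:300,220:440,::-1],None,fx=3,fy=3,interpolation=cv2.INTER_CUBIC))
for p in ((37,-36,26),(37,-36,0),(39,-36,13)): print(p,np.round(proj('wrist',t2w(p),c)))
E
```

```text
t 12.9 p [655.1 209.6 173.5] rot [160.   14.9  83.8] F [0.5 0.6 0.4] w 0.1 q [ 0.36  0.62  1.34 -0.45  1.02  0.63]
tray pos [ 12.9 -36.  100.1] F tray [ 0.5 -0.5  0.5]
target [653.4 193.2 115.6] move [-0.002 -0.051  0.141 -0.001 -0.002  0.   ]
(37, -36, 26) [276. 219.]
(37, -36, 0) [267. 211.]
(39, -36, 13) [271. 212.]
```

View pics/w10.png

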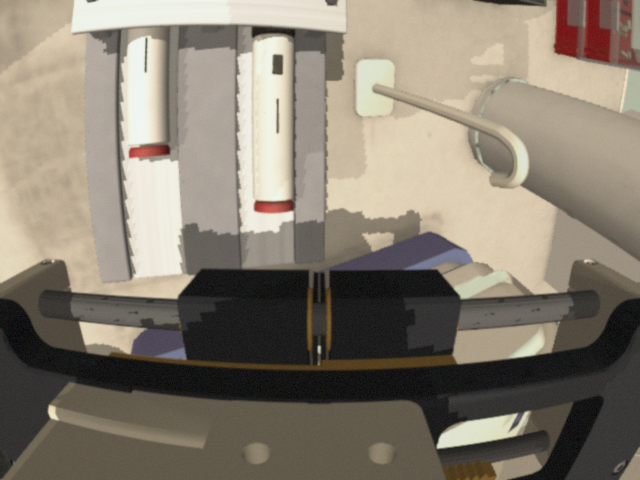

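View pics/s10.png

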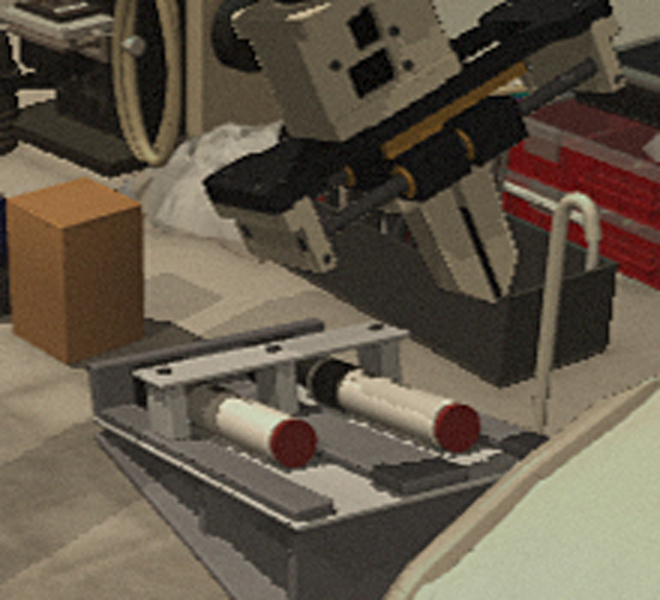

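Emit:
{"fn": "carry_out", "kwargs": {
  "moves": [-0.002,-0.012,0.033,0,0,0,0,-0.002,-0.024,0.066,0,0,0,0,-0.002,-0.036,0.099,0,0,0,0,-0.002,-0.046,0.127,0,0,0,0,-0.002,-0.053,0.146,0,0,0,0,-0.002,-0.057,0.157,0,0,0,0,-0.002,-0.06,0.165,0,0,0,0,-0.002,-0.06,0.165,0,0,0,0]
}}

```text
time: 13.8
tool_pos: [653.1, 190.6, 105.9]
tcp_rot: [2.793, 0.261, 1.462]
contact_force: [0.3, -0.1, -0.9]
grip_width: 0.0
```

```bash
python3 - <<'E'
from h import *
tst();gor((40,-36.5,29))
cv2.imwrite('pics/w11.png',capture('wrist')[:,:,::-1])
cv2.imwrite('pics/s11.png',cv2.resize(capture('side')[100:300,220:440,::-1],None,fx=3,fy=3,interpolation=cv2.INTER_CUBIC))
E
```

```text
t 13.8 p [653.1 190.6 105.9] rot [160.   15.   83.8] F [ 0.3 -0.1 -0.9] w 0.0 q [ 0.33  0.68  1.44 -0.5   0.87  0.69]
tray pos [ 12.  -36.   29.9] F tray [ 0.2 -0.3 -0.9]
target [656.5 217.2  97.7] move [ 0.07   0.     0.003 -0.    -0.002  0.   ]
```

View pics/w11.png

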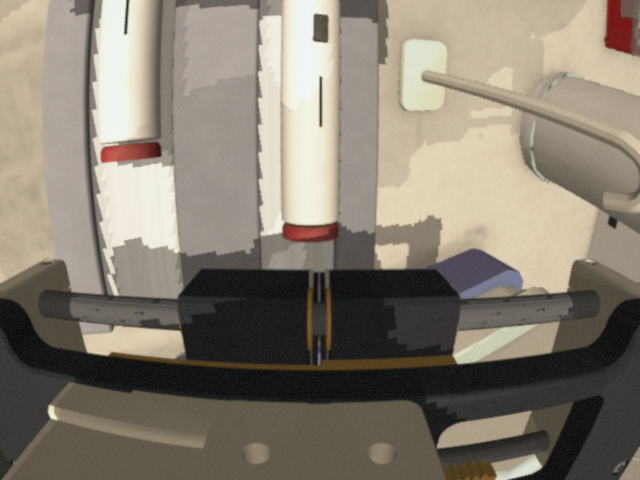

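View pics/s11.png

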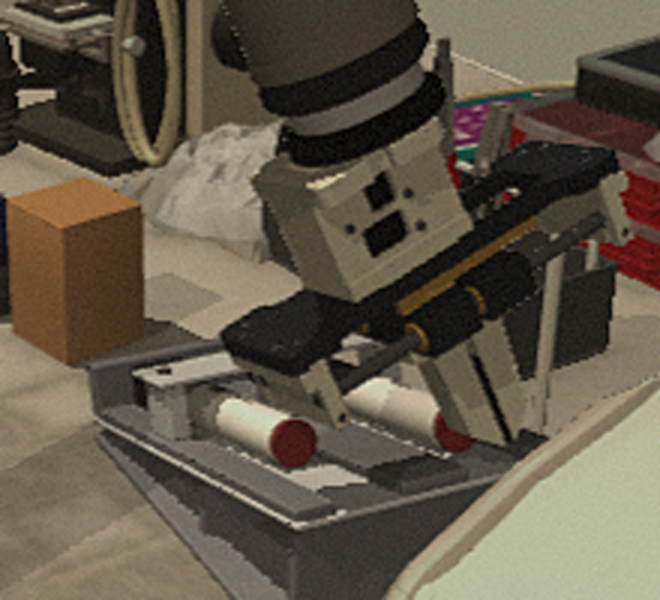

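Emit:
{"fn": "carry_out", "kwargs": {
  "moves": [0.012,-0.005,-0.002,0,0,0,0,0.024,-0.005,-0.002,0,0,0,0,0.036,-0.005,-0.002,0,0,0,0,0.048,-0.005,-0.002,0,0,0,0,0.06,-0.005,-0.002,0,0,0,0,0.072,-0.005,-0.002,0,0,0,0,0.084,-0.005,-0.002,0,0,0,0,0.096,-0.005,-0.002,0,0,0,0]
}}

```text
time: 14.7
tool_pos: [655.4, 228.3, 96.6]
tcp_rot: [2.792, 0.261, 1.462]
contact_force: [-0.2, -1.2, 0.1]
grip_width: 0.3
```

```bash
python3 - <<'E'
from h import *
tst()
cv2.imwrite('pics/w12.png',capture('wrist')[:,:,::-1])
cv2.imwrite('pics/t12.png',cv2.resize(capture('top')[60:340,180:460,::-1],None,fx=2,fy=2))
E
```

```text
t 14.7 p [655.4 228.3  96.6] rot [160.   14.9  83.8] F [-0.2 -1.2  0.1] w 0.3 q [ 0.39  0.72  1.38 -0.5   0.9   0.74]
tray pos [ 50.8 -34.2  30.7] F tray [-1.2  0.  -0.3]
```

View pics/w12.png

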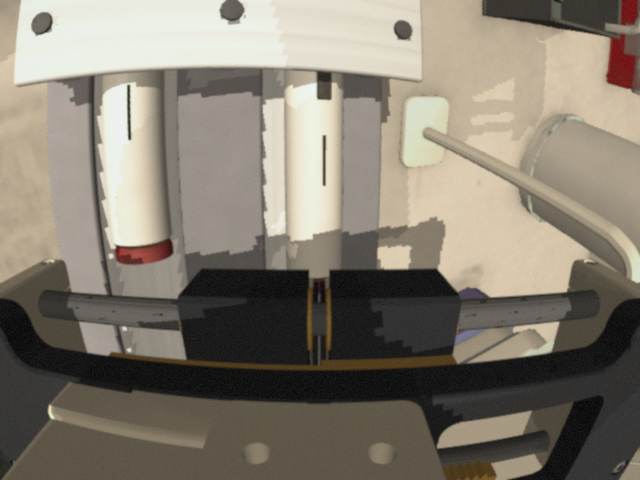

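View pics/t12.png

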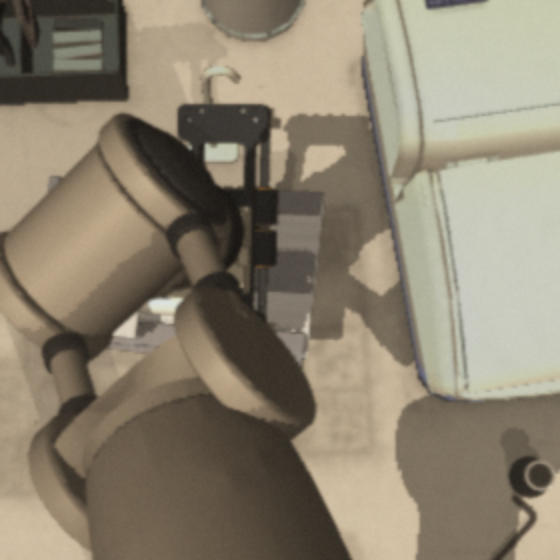

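Emit:
{"fn": "carry_out", "kwargs": {
  "moves": [0.006,0,0,0,0,0,0,0.012,0,0,0,0,0,0,0.018,0,0,0,0,0,0,0.023,0,0,0,0,0,0,0.027,0,0,0,0,0,0,0.03,0,0,0,0,0,0,0.032,0,0,0,0,0,0,0.034,0,0,0,0,0,0]
}}

```text
time: 15.6
tool_pos: [656.7, 241.8, 92.8]
tcp_rot: [2.792, 0.26, 1.463]
contact_force: [0.0, -0.7, 0.1]
grip_width: 0.4
```

```bash
python3 - <<'E'
from h import *
tst()
i=capture('wrist');cv2.imwrite('pics/w13.png',i[:,:,::-1])
E
```

```text
t 15.6 p [656.7 241.8  92.8] rot [160.   14.9  83.8] F [ 0.  -0.7  0.1] w 0.4 q [ 0.41  0.74  1.36 -0.5   0.91  0.75]
tray pos [ 64.9 -34.   30.6] F tray [-0.7 -0.1 -0.1]
```

View pics/w13.png

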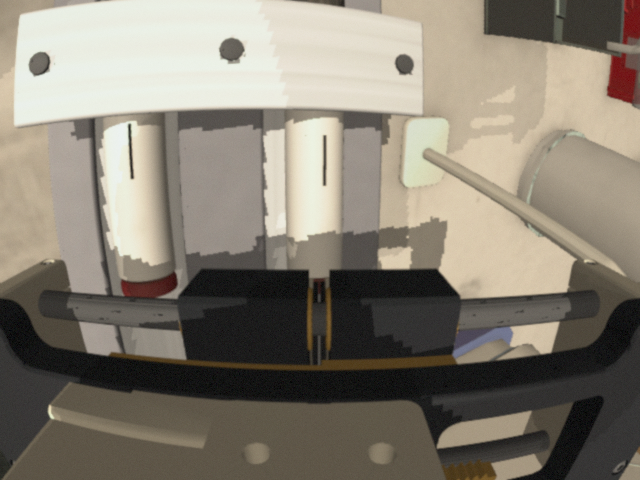

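Emit:
{"fn": "carry_out", "kwargs": {
  "moves": [0.004,0,0,0,0,0,0,0.007,0,0,0,0,0,0,0.01,0,0,0,0,0,0,0.012,0,0,0,0,0,0,0.014,0,0,0,0,0,0,0.015,0,0,0,0,0,0,0.016,0,0,0,0,0,0,0.017,0,0,0,0,0,0]
}}

```text
time: 16.45
tool_pos: [657.3, 248.1, 91.1]
tcp_rot: [2.792, 0.261, 1.462]
contact_force: [-0.5, -2.2, 1.6]
grip_width: 0.3
```

```bash
python3 - <<'E'
from h import *
tst()
i=capture('wrist');cv2.imwrite('pics/w14.png',i[:,:,::-1])
E
```

```text
t 16.45 p [657.3 248.1  91.1] rot [160.   14.9  83.8] F [-0.5 -2.2  1.6] w 0.3 q [ 0.42  0.75  1.35 -0.5   0.92  0.76]
tray pos [ 71.5 -33.9  30.6] F tray [-2.5  0.2  1. ]
```

View pics/w14.png

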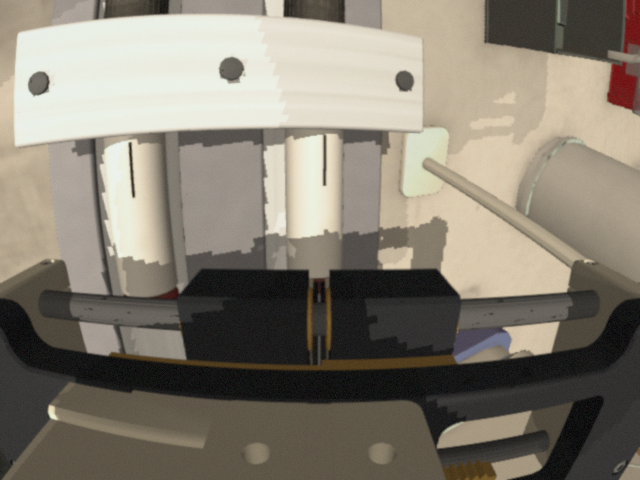

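Emit:
{"fn": "carry_out", "kwargs": {
  "moves": [0.002,0,0,0,0,0,0,0.003,0,0,0,0,0,0,0.004,0,0,0,0,0,0,0.005,0,0,0,0,0,0,0.006,0,0,0,0,0,0,0.007,0,0,0,0,0,0,0.008,0,0,0,0,0,0,0.008,0,0,0,0,0,0]
}}

```text
time: 17.3
tool_pos: [657.5, 248.4, 91.1]
tcp_rot: [2.793, 0.265, 1.46]
contact_force: [-2.6, -10.7, 6.6]
grip_width: 0.4
```

```bash
python3 - <<'E'
from h import *
tst()
E
```

```text
t 17.3 p [657.5 248.4  91.1] rot [160.   15.2  83.7] F [ -2.6 -10.7   6.6] w 0.4 q [ 0.42  0.75  1.34 -0.5   0.93  0.76]
tray pos [ 71.7 -34.1  30.6] F tray [-12.3   1.4   3.5]
```

Emit:
{"fn": "carry_out", "kwargs": {
  "moves": [-0.02,0,0,0,0,0,0,-0.07,0,0,0,0,0,0,-0.1,0.02,-0.05,0,0,0,0,-0.1,0.05,-0.14,0,0,0,0,-0.1,0.09,-0.24,0,0,0,0,-0.1,0.11,-0.3,0,0,0,0,-0.1,0.11,-0.3,0,0,0,0,-0.1,0.11,-0.3,0,0,0,0]
}}

```text
time: 18.1
tool_pos: [657.2, 243.6, 224.9]
tcp_rot: [2.793, 0.265, 1.461]
contact_force: [-0.4, -0.1, 0.5]
grip_width: 0.4
```

Emit:
{"fn": "carry_out", "kwargs": {
  "moves": [0.1,-0.1,-0.1,0.3,0,0,0,0.2,-0.2,-0.1,0.66,0,0,0,0.3,-0.2,-0.1,0.66,0,0,0,0.35,-0.2,-0.1,0.66,0,0,0,0.35,-0.2,-0.1,0.66,0,0,0,0.35,-0.2,-0.1,0.66,0,0,0,0.35,-0.2,-0.1,0.66,0,0,0,0.35,-0.2,-0.1,0.66,0,0,0]
}}

```text
time: 18.9
tool_pos: [584.5, 389.0, 198.7]
tcp_rot: [3.138, 0.265, 1.459]
contact_force: [0.2, 1.1, -0.3]
grip_width: 0.4
```

```bash
python3 - <<'E'
from h import *
tst()
c=get_calibration('wrist');i=capture('wrist');cv2.imwrite('pics/w15.png',i[:,:,::-1])
cv2.imwrite('pics/t15.png',cv2.resize(capture('top')[100:300,170:390,::-1],None,fx=3,fy=3,interpolation=cv2.INTER_CUBIC))
cv2.imwrite('pics/s15.png',cv2.resize(capture('side')[180:300,220:420,::-1],None,fx=4,fy=4,interpolation=cv2.INTER_CUBIC))
for p in ((77,36,14),(77,-36,14),(245,36,14),(245,-36,14)): print(p,np.round(proj('wrist',t2w(p),c)),np.round(proj('side',t2w(p))),np.round(proj('top',t2w(p))))
E
```

```text
t 18.9 p [584.5 389.  198.7] rot [179.8  15.2  83.6] F [ 0.2  1.1 -0.3] w 0.4 q [ 0.57  0.83  0.81 -0.21  1.66  0.68]
tray pos [171.2  53.9 168.7] F tray [ 1.1 -0.1 -0. ]
(77, 36, 14) [339. 328.] [317. 249.] [291. 213.]
(77, -36, 14) [417. 325.] [359. 239.] [296. 174.]
(245, 36, 14) [341. 134.] [273. 229.] [205. 208.]
(245, -36, 14) [430. 136.] [310. 221.] [211. 171.]
```

View pics/w15.png

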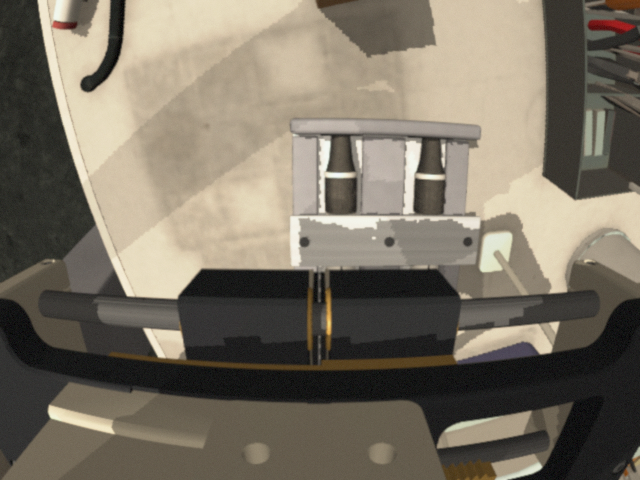

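View pics/t15.png

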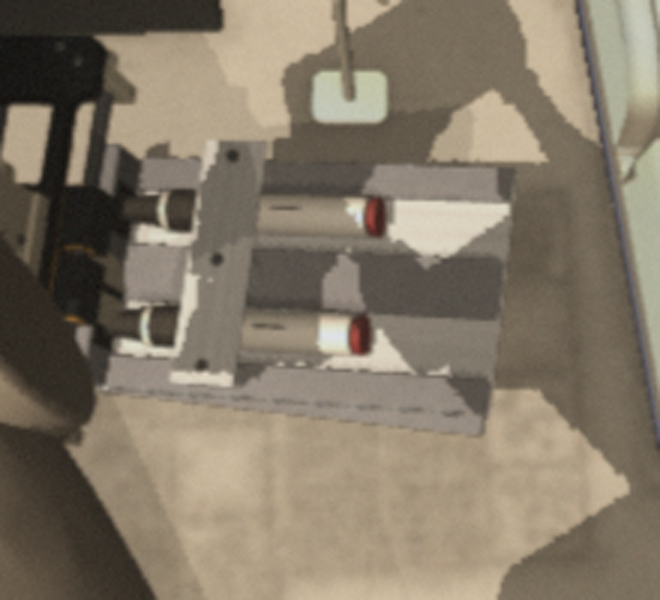

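View pics/s15.png

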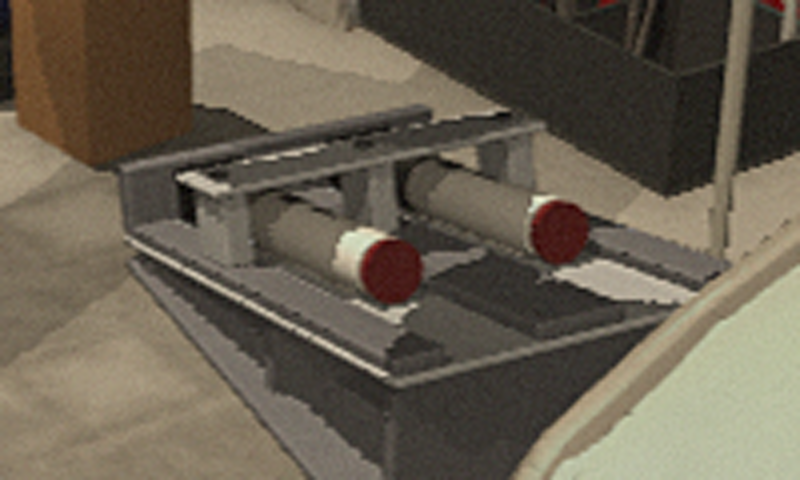

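Emit:
{"fn": "carry_out", "kwargs": {
  "moves": [0,0,0,0,0,0,0,0,0,0,0,0,0,0,0,0,0,0,0,0,0,0,0,0,0,0,0,0,0,0,0,0,0,0,0,0,0,0,0,0,0,0,0,0,0,0,0,0,0,0,0,0,0,0,0,0]
}}

```text
time: 19.85
tool_pos: [584.4, 389.6, 198.9]
tcp_rot: [3.137, 0.264, 1.46]
contact_force: [0.2, -0.5, -0.6]
grip_width: 0.5
```

```bash
python3 - <<'E'
from h import *
tst(); print(close_job())
E
```

```text
t 19.85 p [584.4 389.6 198.9] rot [179.8  15.1  83.6] F [ 0.2 -0.5 -0.6] w 0.5 q [ 0.57  0.83  0.81 -0.21  1.66  0.68]
tray pos [171.7  54.  169. ] F tray [-0.3 -0.3 -0.7]
the job is handed in; nothing more can be done
None
```

Both handles are home against the stop, and the job was handed in at 19.85 s with the robot clear of everything.

- **Table handle, done first:** I gripped it and lowered it into the near lane tilted 15°. I then slid it under the strap until it met the stop (about 12.6 N at the wrist, centre at x ≈ 160.6 mm against 161 mm expected), released it and backed away.
- **Far handle:** I pushed its tail with the closed fingers, with the gripper leaned 20° towards the robot to clear the hook stand. It met the stop at about 12 N, and I backed off.

In the last wrist picture both noses touch the stop, at about the same pixel row, and their white rings line up. The side picture shows both tails level with each other. The wrist force reads about zero.

Two measurements disagreed slightly:
- **Floor height:** I measured the tray floor about 1 mm lower than it was when the handle touched it. The touch agreed with the 81 mm in the text.
- **Tray points:** heights of single tray points differed from the fitted plane by up to 3 mm.

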